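# Show a guest to the coffee

## Robot

A 6-joint arm with a two-finger parallel gripper is mounted at the origin on the work surface. World frame = base frame: x ahead of the robot, y to its left, z up, the work surface at z = 0. Lengths are in m, angles in rad, forces in N, time in s.
With the tool pointing down it reaches from about 0.35 to 0.775 m from the base axis. Payload 5.5 kg.
Tool frame: the origin (TCP) lies between the finger pads, 19 mm behind the fingertips; this is the grasp point; z points along the fingers, y is the line along which they close (so a half turn about z gives the same grasp; the last joint's range is limited). The gripper opens to 85 mm and grips with 20 to 120 N. Pads are 22 mm wide; open, the fingers measure 114 mm over their backs; the gripper's body (76 mm by 85 mm) begins 54 mm behind the grasp point. The pads swing forward as they close: fully open they stand 13 mm farther back than shut.
Start: joints at [-1.429, 0.313, 0.046, 1.304, 0, 1.431], TCP at [0.16, -0.552, 0.25] pointing down, gripper open.
Joint ranges: [-2.76, 2.76], [-0.86, 1.69], [-1.03, 1.26], [-2.2, 2.34], [-1.47, 1.5], [-3.14, 3.14]. Speed limits (rad/s): [2.57, 2.57, 3.14, 3.14, 3.14, 3.14].

## Interface

Orientations are given as a unit quaternion [w, x, y, z].
In Python, from workcell import get_state, read_camera, camera_info, hand_in, recognise gives the robot as it stands.
- The arm moves only by the tool arm_command, never from a script. Its argument "moves" is one flat list of numbers, 7 for each row, row after row: the opening, from -1 (shut) to 1 (fully open), then the shift along the tool's x, y, z in mm, then the turn, a rotation vector about the tool's x, y, z in rad. A call has 1 to 8 rows; each row shifts and turns the commanded pose from where the row before left it, along the tool's axes as they then stand; what a row does not reach is not made up. A row lasts 1/8 s, in which the tool goes at most 62.5 mm and 10.7 degrees, less where a joint would pass 70% of its speed; a pose out of reach is approached as far as the arm can. A call with a gripper value outside its range is refused whole. The fingers move at their own pace and stop on an object; "newtons" is the grip in N (left out, the last holds). Time passes only in rows, so rows that do not move let the fingers close. It gives the time, the measured TCP pose, the force, the opening and the grip force at its end, in the units of the state.
- get_state(): the state, without advancing time (a new reading comes with each control period).
- read_camera(name): name is "scene" or "side" or "wrist"; returns (picture, depth): 400x640x3 uint8, blue, green, red; 400x640 float32, m along the optical axis (not along the pixel's ray), 0 where there is no reading.
- camera_info(name): a dict with "fovy" (degrees; the focal length in pixels is half the picture's height over the tangent of half this angle, whatever the lens; pixels are square), "cx", "cy" (the principal point, pixels), "eye" and "orientation" of the camera in the world; the wrist camera has in their place "tool_from_camera" (4x4, takes a point from camera to tool coordinates, whose origin is the TCP and whose axes are the flange's). Camera axes: x right, y down, z forward; pixel columns grow to the right and rows downward; lengths in m; the calibration is good to about 2 mm. A picture is of the moment at which its call begins: read the wrist's pose just before it. camera_info takes no time and is no camera call.
- hand_in(): hands the job in; it is judged then, once.
Trained networks look in the newest picture that a camera, given by its name, has taken for a name from the list of things; names that differ only in an ending like _2 or _b are one class to them, and where a whole thing is asked for, a point or a joint stands for the part that bears it (a point fixed in the world has none). Each returns a list of dicts, best first, with "confidence" (0 to 1); they miss things now and then, are a little off and sometimes report something else, mostly with a low value. They report only what shows in the picture. A call takes as long as a camera call. They do not tell look-alikes from the thing itself.
- recognise(camera, label): "point" ([column, row] in pixels, amid what is visible of it).
The state is a dict: "clock": time; "joint_pos": joint angles; "qvel": joint speeds; "tau": joint torques, N m; "tcp_pos": TCP position; "orientation": TCP orientation; "wrist_force": force on the tool from outside, world axes, zero at the start; "ft_torque": the same for the moment, N m; "finger_gap": finger opening in m; "grip_force": force on a finger pad.
Only numpy, scipy, OpenCV 4.12 (cv2) and the standard library are available. Lean on these libraries where they do the work, as an engineer would, in place of code of your own. Each camera call takes 0.05 s, during which the arm holds its last target. There are 200 camera calls.

## Task

Get a guest started on a coffee: press the round button on top of the coffee machine all the way down to switch it on, let it come up again, then point straight down at the square tin, where the capsules are, holding the fingertips still a few centimetres above the middle of its lid for two seconds. Then point in the same way at the middle of the small espresso cup for two seconds, and finish there, still pointing at it. Do not touch or move any tin or cup, and do not go low over the other ones.

Things in the scene. Friction and masses are not known exactly. Their poses are not given: they have to be found in the camera images.
- machine: black coffee machine, fixed; 300 mm deep (x from -140 to +160 mm), 130 mm wide (y), 235 mm high; origin on the worktop, z up, -x is its front with the drip tray (35 mm high, x -140 to 0) under the overhanging head (x from -110 to 0); a steel lever loop lies flat on the rear of its top (x 45 to 155 mm, up to 245 mm high)
- power_top (a point): centre of the top face of the round, plain aluminium push button (32 mm across) in a low round housing (48 mm across, 12 mm high) on the machine's flat top, its face 257 mm above the worktop when up, 40 mm in front of the machine's origin; it moves with the button, is pressed straight down, and is the only button. The open space above it is free
- power (a joint): travel of that button in m: 0 up, 0.006 fully down; a spring pushes it back up, about 5 N holds it fully down
- square_tin: square white tin with a flat steel lid, 68 x 68 mm, 110 mm high: the capsule tin. Loose, upright, origin at the centre of its underside, z up.
- low_tin: round low white tin with a flat steel lid, 70 mm across, 75 mm high; to be left alone. Loose, upright, origin at the centre of its underside, z up.
- tall_tin: round tall white tin with a flat steel lid, 70 mm across, 145 mm high; to be left alone. Loose, upright, origin at the centre of its underside, z up.
- espresso_cup: small white ceramic cup, open at the top, 62 mm across the rim, 58 mm high, with a handle at its +y side. Loose, upright, origin at the centre of its underside, z up.
- tall_mug: bigger white ceramic mug, open at the top, 82 mm across the rim, 100 mm high, with a handle at its +y side; to be left alone. Loose, upright, origin at the centre of its underside, z up.
Things that resemble listed ones, but are neither listed nor needed, are in the scene too. Leave any blue or red look-alike of the square_tin alone.

How it is judged:
On the way, in this order (a step that is already met when the one before it is completed fails the run):
1. the button on the coffee machine is pressed down (at least 4.5 of its 6 mm) (value of joint power above 0.0045 m), for 0.05 s.
2. the button has come up again (value of joint power below 0.0015 m), for 0.1 s.
3. the tool points down at the square tin for 1.5 s, without touching it (horizontal distance between the grasp point and square_tin below 0.025 m and z of the grasp point in the frame of square_tin between 0.13 and 0.21 m and angle between the grasp point's own z axis and vertical above 2.6 rad), for 1.5 s.
4. the tool points down at the espresso cup for 1.5 s, without touching it (horizontal distance between the grasp point and espresso_cup below 0.025 m and z of the grasp point in the frame of espresso_cup between 0.078 and 0.158 m and angle between the grasp point's own z axis and vertical above 2.6 rad), for 1.5 s.
At the end, for the whole second after the job is handed in: Tool still pointing down (within 30 degrees) at the espresso cup, TCP within 25 mm of its middle sideways and 20 to 100 mm above its rim; button up again (within 1.5 mm); every tin and cup upright, at rest, within 12 mm of its start (all of step 4 and value of joint power below 0.0015 m and distance of each of square_tin, low_tin, tall_tin, espresso_cup, tall_mug from where it was at the start of the episode below 0.012 m and angle between each of square_tin, low_tin, tall_tin, espresso_cup, tall_mug's own z axis and vertical below 0.1 rad and linear speed of each of square_tin, low_tin, tall_tin, espresso_cup, tall_mug below 0.03 m/s); the robot touches nothing.
It fails at once if the robot touches a tin or a cup (contact force between any of the fingers, the arm and square_tin above 0.3 N or contact force between any of the fingers, the arm and low_tin above 0.3 N or contact force between any of the fingers, the arm and tall_tin above 0.3 N or contact force between any of the fingers, the arm and espresso_cup above 0.3 N or contact force between any of the fingers, the arm and tall_mug above 0.3 N).
It fails at once if a tin or a cup is shifted or lifted (distance of any of square_tin, low_tin, tall_tin, espresso_cup, tall_mug from where it was at the start of the episode above 0.012 m).
It fails at once if the tool points closely at a wrong tin or the wrong mug (tool point within 25 mm sideways and less than 60 mm above its top) ((horizontal distance between the grasp point and low_tin below 0.025 m and z of the grasp point in the frame of low_tin below 0.135 m) or (horizontal distance between the grasp point and tall_tin below 0.025 m and z of the grasp point in the frame of tall_tin below 0.205 m) or (horizontal distance between the grasp point and tall_mug below 0.025 m and z of the grasp point in the frame of tall_mug below 0.16 m)).
It also fails if it takes over 59 s, if anything falls off the work surface, if the arm or the gripper's body presses on something with over 40 N, if the wrist force passes 120 N, or if a joint passes its speed limit or range.

## Working session

There is one attempt and no reset: what is moved stays moved. The work goes in short steps, Python scripts to look and compute and a tool call to move; the robot and the scene stay as the last step left them, time stands still between calls to the robot, and variables do not carry over. Pictures are saved under pics/ and viewed, at most 10 in all, crops included, and the job is handed in when it is done.

Besides the shell and the picture viewer there is one more tool, called after "Request:" as a command line: name --argument value ..., lists and objects as JSON in quotes. arm_command: Moves the arm, as the interface text tells. Its arguments: {"type":"object","properties":{"moves":{"type":"array"},"newtons":{"type":"number"}},"required":["moves"]}

```bash
mkdir -p pics
cat > h.py <<'E'
import numpy as np, cv2
from scipy.spatial.transform import Rotation as R
from workcell import *
def q2R(q): return R.from_quat([q[1],q[2],q[3],q[0]]).as_matrix()
def cloud(name):
    s=get_state(); p,d=read_camera(name); i=camera_info(name)
    f=200/np.tan(np.radians(i["fovy"])/2)
    v,u=np.mgrid[0:400,0:640]
    c=np.stack([(u-i["cx"])*d/f,(v-i["cy"])*d/f,d],-1)
    if "eye" in i: w=c@q2R(i["orientation"]).T+np.array(i["eye"])
    else:
        T=np.array(i["tool_from_camera"]); w=(c@T[:3,:3].T+T[:3,3])@q2R(s["orientation"]).T+np.array(s["tcp_pos"])
    w[d==0]=np.nan
    return p,d,w
E
python3 - <<'E'
from h import *
s=get_state(); print(s["clock"],s["tcp_pos"],s["orientation"])
for n in ["scene","side"]:
    i=camera_info(n);print(i)
    p,d,w=cloud(n); cv2.imwrite(f"pics/{n}0.png",p); np.save(n+".npy",w)
    for l in ["machine","power_top","square_tin","low_tin","tall_tin","espresso_cup","tall_mug"]:
        for r in recognise(n,l):
            u,v=map(int,r["point"]); print(n,l,round(r["confidence"],2),(u,v),w[min(v,399),min(u,639)].round(3))
E
```

```text
0.0 [ 0.15981917 -0.55184864  0.24909965] [-9.08000674e-04  9.90090909e-01  1.40424956e-01  5.33009839e-06]
{'fovy': 48.52568430573343, 'cx': 321.1333214046753, 'cy': 202.45190722283627, 'eye': array([0.93130801, 0.52257258, 1.01020568]), 'orientation': array([-0.10762174,  0.28615474,  0.89730995, -0.31838321])}
scene machine 0.63 (387, 334) [0.638 0.333 0.237]
scene power_top 0.69 (421, 296) [0.544 0.318 0.255]
scene square_tin 0.89 (290, 118) [ 0.377 -0.401  0.109]
scene square_tin 0.7 (295, 153) [ 0.438 -0.281  0.089]
scene square_tin 0.68 (257, 166) [ 0.556 -0.301  0.088]
scene low_tin 0.76 (323, 195) [ 0.457 -0.113  0.073]
scene tall_tin 0.65 (344, 230) [0.513 0.049 0.137]
scene espresso_cup 0.71 (292, 268) [ 0.634 -0.004  0.004]
scene tall_mug 0.66 (245, 209) [ 0.641 -0.239  0.014]
scene tall_mug 0.24 (292, 266) [ 0.632 -0.008  0.006]
scene tall_mug 0.18 (383, 335) [0.645 0.33  0.235]
{'fovy': 43.43106199145381, 'cx': 315.0879980392422, 'cy': 198.30563691419442, 'eye': array([0.12347441, 1.19439944, 1.11613373]), 'orientation': array([ 0.06629965, -0.1461943 ,  0.87854014, -0.44988754])}
side machine 0.76 (246, 280) [0.565 0.382 0.199]
side power_top 0.45 (263, 249) [0.545 0.314 0.252]
side square_tin 0.94 (334, 178) [ 0.529 -0.288  0.098]
side square_tin 0.72 (388, 174) [ 0.349 -0.395  0.089]
side square_tin 0.69 (360, 191) [ 0.426 -0.275  0.073]
side low_tin 0.56 (345, 221) [ 0.431 -0.094  0.068]
side tall_tin 0.74 (316, 236) [0.483 0.061 0.112]
side tall_tin 0.48 (292, 193) [ 0.649 -0.169  0.081]
side espresso_cup 0.72 (280, 231) [ 0.636 -0.019  0.027]
side tall_mug 0.85 (295, 192) [ 0.638 -0.17   0.088]
```

Run:
```python
import cv2,numpy as np
a=cv2.imread("pics/scene0.png");cv2.imwrite("pics/scene_c.png",cv2.resize(a[60:400,180:500],None,fx=1.76,fy=1.76,interpolation=3))
w=np.load("scene.npy"); g=np.load("side.npy"); b=cv2.imread("pics/side0.png")
# top-plane clusters in both views
for n,c,z0,z1,r in [("sqA",(.377,-.401),.1,.118,.06),("sqB",(.438,-.281),.1,.118,.06),("sqC",(.55,-.295),.1,.118,.06),("low",(.45,-.11),.068,.082,.06),("tall",(.505,.05),.138,.152,.06),("esp",(.634,-.01),.05,.064,.055),("mug",(.64,-.21),.093,.106,.06),("btn",(.545,.316),.251,.265,.025),("house",(.545,.316),.24,.25,.03)]:
  for k,q,im in (("scene",w,a),("side",g,b)):
    m=(np.hypot(q[...,0]-c[0],q[...,1]-c[1])<r)&(q[...,2]>z0)&(q[...,2]<z1)
    if m.sum()<5: print(n,k,m.sum());continue
    x=q[m]; (cx,cy),s,an=cv2.minAreaRect((x[:,:2]*1000).astype(np.float32))
    m2=m
    print(n,k,m.sum(),"rect",round(cx),round(cy),np.round(s),round(an),"med",np.median(x,0).round(3),"bgr",np.median(im[m2],0))
```

```text
sqA scene 337 rect 361 -424 [72. 70.] 20 med [ 0.365 -0.418  0.109] bgr [247. 135.  73.]
sqA side 193 rect 358 -422 [68. 81.] 20 med [ 0.359 -0.419  0.108] bgr [206.  87.  45.]
sqB scene 392 rect 432 -305 [68. 68.] 80 med [ 0.434 -0.301  0.11 ] bgr [253. 253. 254.]
sqB side 197 rect 429 -300 [70. 68.] 76 med [ 0.427 -0.297  0.108] bgr [221. 216. 223.]
sqC scene 373 rect 551 -328 [64. 68.] 58 med [ 0.55  -0.322  0.11 ] bgr [ 74.  78. 252.]
sqC side 188 rect 547 -324 [65. 74.] 57 med [ 0.544 -0.321  0.108] bgr [ 31.  37. 220.]
low scene 395 rect 442 -130 [70. 68.] 72 med [ 0.444 -0.127  0.075] bgr [253. 253. 254.]
low side 210 rect 439 -126 [65. 77.] 15 med [ 0.439 -0.127  0.073] bgr [220. 216. 223.]
tall scene 522 rect 484 34 [66. 68.] 45 med [0.485 0.035 0.145] bgr [249. 249. 249.]
tall side 261 rect 481 36 [69. 69.] 65 med [0.48  0.038 0.143] bgr [199. 195. 202.]
esp scene 188 rect 636 0 [79. 61.] 27 med [0.641 0.001 0.056] bgr [248.  252.5 253. ]
esp side 86 rect 641 3 [61. 72.] 5 med [0.636 0.009 0.055] bgr [202. 216. 223.]
mug scene 186 rect 660 -208 [81. 82.] 25 med [ 0.658 -0.212  0.098] bgr [247. 252. 252.]
mug side 86 rect 659 -207 [82. 85.] 55 med [ 0.661 -0.207  0.096] bgr [201.5 215.  222.5]
btn scene 214 rect 543 316 [30. 30.] 80 med [0.544 0.317 0.257] bgr [255. 255. 255.]
btn side 91 rect 539 317 [32. 28.] 74 med [0.54  0.318 0.255] bgr [244. 238. 242.]
house scene 262 rect 543 316 [47. 46.] 75 med [0.552 0.322 0.247] bgr [188. 189. 183.]
house side 114 rect 540 321 [46. 44.] 20 med [0.533 0.329 0.245] bgr [138.5 136.  135. ]
```

View pics/scene_c.png

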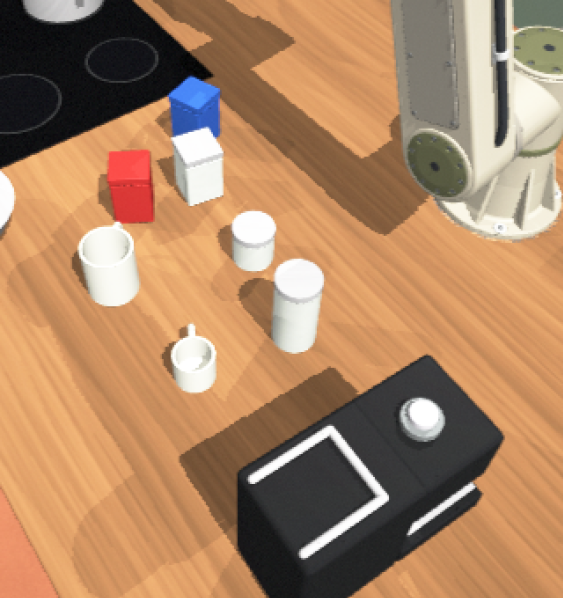

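View pics/side0.png

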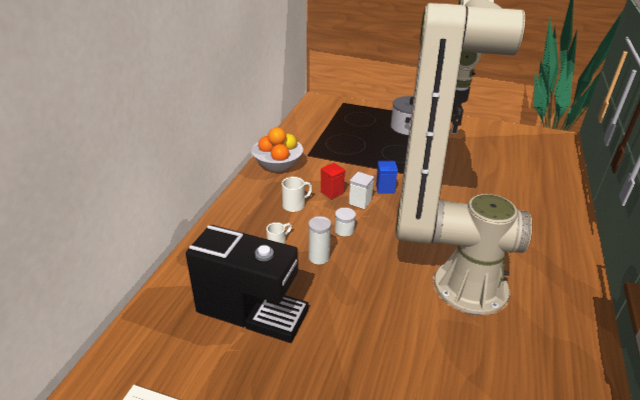

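The crop shows the white square tin between the blue and red ones (crop 198,150), the espresso cup at (195,355), and the button at (422,415). In the side view, the pot and the fruit bowl are well clear of the path. First I lift, shut the fingers and turn the wrist.

Request:
arm_command --moves '[-1, 0, 0, -17, 0, 0, -0.18, -1, 0, 0, -17, 0, 0, -0.18, -1, 0, 0, -17, 0, 0, -0.18, -1, 0, 0, -17, 0, 0, -0.18, -1, 0, 0, -17, 0, 0, -0.18, -1, 0, 0, -17, 0, 0, -0.18, -1, 0, 0, -17, 0, 0, -0.18, -1, 0, 0, -17, 0, 0, -0.18]' --newtons 40

```text
clock: 1.8
tcp_pos: [0.1599, -0.5523, 0.3866]
orientation: [0.0, 0.649, 0.76, -0.0]
wrist_force: [-0.6, 0.4, -0.2]
finger_gap: 0.0
grip_force: 0.0
```

```bash
cat > rel.py <<'E'
from h import *
import sys
def rel(pts):
    s=get_state(); M=q2R(s["orientation"]); print(s["clock"],"tcp",np.round(s["tcp_pos"],4),"j",np.round(s["joint_pos"],2),"F",np.round(s["wrist_force"],1),"tilt",np.round(M[:,2],3),"gap",s["finger_gap"])
    a=np.array(s["tcp_pos"])
    for p in pts: d=M.T@(np.array(p)-a)*1000; print(p,"delta mm",d.round(1),"rows",np.linalg.norm(d)/60); a=np.array(p)
E
python3 - <<'E'
from rel import *
rel([(.40,-.33,.385),(.542,.316,.36),(.542,.316,.29)])
w=np.load("scene.npy"); g=np.load("side.npy")
from scipy.optimize import least_squares
for k,q in (("scene",w),("side",g)):
    m=(np.hypot(q[...,0]-.64,q[...,1]-.005)<.055)&(q[...,2]>.052)&(q[...,2]<.062); x=q[m]
    f=least_squares(lambda c:np.hypot(x[:,0]-c[0],x[:,1]-c[1])-.029,[.643,.008],loss="soft_l1",f_scale=.002).x
    print(k,f)
E
```

```text
1.8 tcp [ 0.1599 -0.5523  0.3866] j [-1.43  0.32  0.39  1.64  0.   -0.01] F [-0.6  0.4 -0.2] tilt [ 0. -0. -1.] gap 2.909125784664077e-05
(0.4, -0.33, 0.385) delta mm [182.1 271.9   1.6] rows 5.453661845086056
(0.542, 0.316, 0.36) delta mm [615.9 241.2  24.9] rows 11.031583446329602
(0.542, 0.316, 0.29) delta mm [ 0. -0. 70.] rows 1.166666666666667
scene [0.64362832 0.00441129]
side [0.64100493 0.00564407]
```

Request:
arm_command --moves '[-1, 30, 45, 0, 0, 0, 0, -1, 30, 45, 0, 0, 0, 0, -1, 30, 45, 0, 0, 0, 0, -1, 30, 45, 0, 0, 0, 0, -1, 30, 45, 0, 0, 0, 0, -1, 32, 47, 0, 0, 0, 0]'

```text
clock: 2.55
tcp_pos: [0.4025, -0.3303, 0.3862]
orientation: [0.0, 0.652, 0.758, -0.0]
wrist_force: [0.3, 0.2, -0.9]
finger_gap: 0.0001
grip_force: 0.0
```

Request:
arm_command --moves '[-1, 50, 20, 0, 0, 0, 0, -1, 50, 20, 0, 0, 0, 0, -1, 50, 20, 0, 0, 0, 0, -1, 50, 20, 0, 0, 0, 0, -1, 50, 20, 0, 0, 0, 0, -1, 50, 20, 0, 0, 0, 0, -1, 50, 20, 0, 0, 0, 0, -1, 50, 20, 0, 0, 0, 0]'

```text
clock: 3.55
tcp_pos: [0.4996, 0.0898, 0.3862]
orientation: [0.0, 0.652, 0.758, 0.0]
wrist_force: [0.8, -0.6, -0.1]
finger_gap: -0.0001
grip_force: 0.0
```

Request:
arm_command --moves '[-1, 54, 20, 0, 0, 0, 0, -1, 54, 20, 0, 0, 0, 0, -1, 54, 20, 0, 0, 0, 0, -1, 54, 20, 0, 0, 0, 0, -1, 0, 0, 0, 0, 0, 0]'

```text
clock: 4.18
tcp_pos: [0.5461, 0.3173, 0.3835]
orientation: [-0.001, 0.65, 0.76, -0.001]
wrist_force: [-0.3, -1.1, -0.3]
finger_gap: -0.0
grip_force: 0.0
```

Run:
```python
from rel import *
p,d,w=cloud("wrist"); cv2.imwrite("pics/wr1.png",p)
print(recognise("wrist","power_top"))
m=(np.hypot(w[...,0]-.542,w[...,1]-.316)<.035)&(w[...,2]>.25)&(w[...,2]<.265)
print(m.sum(),np.nanmedian(w[m],0),cv2.minAreaRect((w[m][:,:2]*1000).astype(np.float32)) if m.sum()>5 else "")
rel([(.542,.316,.30)])
```

```text
[{'point': [308.9, 195.7], 'confidence': 0.72}]
1450 [0.54198886 0.31691511 0.25865556] ((541.736572265625, 316.621826171875), (39.429351806640625, 42.1339111328125), 40.385929107666016)
4.275 tcp [0.5459 0.314  0.3852] j [ 0.39  0.45  0.58  1.7  -0.    1.81] F [0.3 0.4 0.2] tilt [-0.001 -0.001 -1.   ] gap -0.00039780031773740596
(0.542, 0.316, 0.3) delta mm [ 2.6 -3.4 85.2] rows 1.4215240277779237
```

View pics/wr1.png

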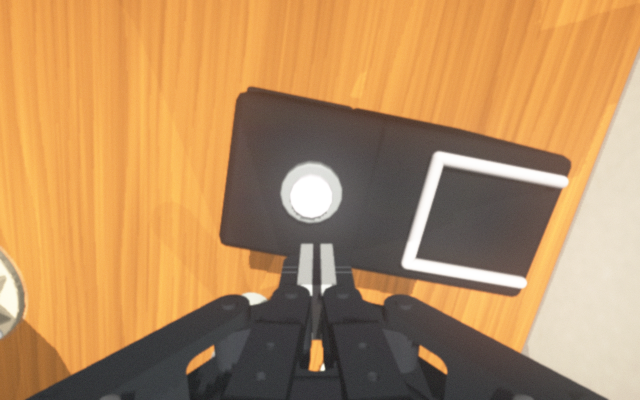

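The wrist view shows the button at (311,196) and puts it at about (0.542, 0.317), which agrees with the other cameras. I'll go down to just above it.

Request:
arm_command --moves '[-1, 3, -3, 30, 0, 0, 0, -1, 0, 0, 30, 0, 0, 0, -1, 0, 0, 28, 0, 0, 0, -1, 0, 0, 8, 0, 0, 0, -1, 0, 0, 0, 0, 0, 0, -1, 0, 0, 0, 0, 0, 0]'

```text
clock: 5.03
tcp_pos: [0.5432, 0.3159, 0.2917]
orientation: [0.001, 0.652, 0.758, 0.001]
wrist_force: [0.5, 0.4, 0.4]
finger_gap: 0.0
grip_force: 0.0
```

Run:
```python
from rel import *
rel([(.542,.3165,.268)])
```

```text
5.025 tcp [0.5432 0.3159 0.2917] j [ 0.4   0.41  0.29  1.45 -0.    1.82] F [0.5 0.4 0.4] tilt [ 0.002  0.001 -1.   ] gap 3.934048988385059e-05
(0.542, 0.3165, 0.268) delta mm [ 0.8 -1.2 23.7] rows 0.39544393816735707
```

Request:
arm_command --moves '[-1, 0, 0, 12, 0, 0, 0, -1, 0, 0, 5, 0, 0, 0, -1, 0, 0, 3, 0, 0, 0, -1, 0, 0, 2, 0, 0, 0, -1, 0, 0, 0, 0, 0, 0]'

```text
clock: 5.65
tcp_pos: [0.5429, 0.3162, 0.2697]
orientation: [0.001, 0.652, 0.758, 0.001]
wrist_force: [-1.5, -0.8, 8.5]
finger_gap: 0.0001
grip_force: 4.3
```

Request:
arm_command --moves '[-1, 0, 0, 1, 0, 0, 0, -1, 0, 0, 0, 0, 0, 0]'

```text
clock: 5.9
tcp_pos: [0.5429, 0.3162, 0.2696]
orientation: [0.001, 0.652, 0.758, 0.001]
wrist_force: [-2.0, -0.9, 12.6]
finger_gap: -0.0002
grip_force: 6.2
```

The force rises with no further travel, so the button is at its stop. I'll release it and check that it came up.

Request:
arm_command --moves '[-1, 0, 0, -5, 0, 0, 0, -1, 0, 0, -20, 0, 0, 0, -1, 0, 0, -40, 0, 0, 0, -1, 0, 0, -40, 0, 0, 0, -1, 0, 0, -5, 0, 0, 0, -1, 0, 0, 0, 0, 0, 0]'

```text
clock: 6.65
tcp_pos: [0.5426, 0.3162, 0.3763]
orientation: [-0.0, 0.652, 0.758, -0.0]
wrist_force: [-0.6, -0.2, 0.0]
finger_gap: 0.0
grip_force: 0.0
```

Run:
```python
from rel import *
p,d,w=cloud("wrist")
m=np.hypot(w[...,0]-.542,w[...,1]-.316)<.01
print(np.nanmedian(w[m],0))
rel([(.42,-.15,.38),(.432,-.303,.38),(.432,-.303,.17)])
```

```text
[0.542221   0.31674665 0.39747077]
6.7 tcp [0.5424 0.3161 0.3755] j [ 0.4   0.44  0.54  1.67 -0.    1.82] F [ 0.4 -0.1 -0.2] tilt [-0.002 -0.001 -1.   ] gap 0.00016437363266030776
(0.42, -0.15, 0.38) delta mm [-442.4 -191.2   -3.8] rows 8.031955122204794
(0.432, -0.303, 0.38) delta mm [-1.531e+02 -1.120e+01  1.000e-01] rows 2.5578311124857325
(0.432, -0.303, 0.17) delta mm [1.0e-01 4.0e-01 2.1e+02] rows 3.5
```

Request:
arm_command --moves '[-1, -55, -24, 0, 0, 0, 0, -1, -55, -24, 0, 0, 0, 0, -1, -55, -24, 0, 0, 0, 0, -1, -55, -24, 0, 0, 0, 0, -1, -55, -24, 0, 0, 0, 0, -1, -55, -24, 0, 0, 0, 0, -1, -55, -24, 0, 0, 0, 0, -1, -55, -24, 0, 0, 0, 0]'

```text
clock: 7.7
tcp_pos: [0.4175, -0.1491, 0.3754]
orientation: [-0.001, 0.652, 0.759, -0.0]
wrist_force: [1.3, -0.1, 0.8]
finger_gap: -0.0
grip_force: 0.0
```

Request:
arm_command --moves '[-1, -50, -4, 0, 0, 0, 0, -1, -50, -4, 0, 0, 0, 0, -1, -50, -3, 0, 0, 0, 0, -1, 0, 0, 0, 0, 0, 0]'

```text
clock: 8.2
tcp_pos: [0.4301, -0.3004, 0.3738]
orientation: [-0.002, 0.653, 0.757, -0.0]
wrist_force: [-0.0, 0.3, -0.1]
finger_gap: -0.0001
grip_force: 0.0
```

Run:
```python
from rel import *
p,d,w=cloud("scene")
m=np.hypot(w[...,0]-.542,w[...,1]-.316)<.01
print("btn",np.nanmedian(w[m],0))
p,d,w=cloud("wrist"); cv2.imwrite("pics/wr2.png",p)
m=(np.hypot(w[...,0]-.432,w[...,1]+.303)<.06)&(abs(w[...,2]-.11)<.008)
print(m.sum(),cv2.minAreaRect((w[m][:,:2]*1000).astype(np.float32)), np.median(p[m],0))
rel([(.432,-.303,.165)])
```

```text
btn [0.54146971 0.31604248 0.25731647]
3562 ((431.05328369140625, -309.5713195800781), (68.4075927734375, 67.71800994873047), 79.1646957397461) [242. 245. 248.]
8.3 tcp [ 0.43   -0.2975  0.3752] j [-0.76  0.21  0.22  1.58  0.    0.66] F [0.5 0.7 0.2] tilt [-0.003  0.003 -1.   ] gap 0.00010077729049590146
(0.432, -0.303, 0.165) delta mm [ -6.4   1.6 210.2] rows 3.504542857488136
```

View pics/wr2.png

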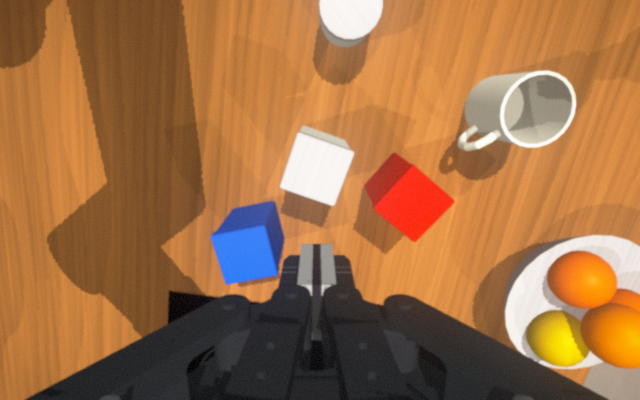

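The button is up (257 mm). The wrist view shows the white tin's lid at about (317,168), between the blue and the red one, at about (0.431, -0.305). I'll go down and hold there.

Request:
arm_command --moves '[-1, -7, 1, 40, 0, 0, 0, -1, 0, 0, 50, 0, 0, 0, -1, 0, 0, 50, 0, 0, 0, -1, 0, 0, 50, 0, 0, 0, -1, 0, 0, 20, 0, 0, 0, -1, 0, 0, 0, 0, 0, 0]'

```text
clock: 9.05
tcp_pos: [0.4315, -0.3017, 0.1653]
orientation: [-0.002, 0.651, 0.759, 0.0]
wrist_force: [0.3, 1.0, -0.2]
finger_gap: 0.0001
grip_force: 0.0
```

Run:
```python
from rel import *
p,d,w=cloud("wrist")
m=(np.hypot(w[...,0]-.432,w[...,1]+.303)<.06)&(abs(w[...,2]-.11)<.008)
print(m.sum(),cv2.minAreaRect((w[m][:,:2]*1000).astype(np.float32)))
rel([(.431,-.305,.165)])
```

```text
10435 ((430.8420715332031, -308.99090576171875), (67.86552429199219, 68.16197204589844), 79.09254455566406)
9.1 tcp [ 0.4324 -0.3028  0.1669] j [-0.76  0.26 -0.23  1.08  0.    0.66] F [ 0.8 -1.   0.3] tilt [-0.001  0.001 -1.   ] gap -2.6207412931817048e-05
(0.431, -0.305, 0.165) delta mm [-1.9 -1.7  1.9] rows 0.053204401429588634
```

Within a few mm of the middle. I'll hold for over 2 s.

Request:
arm_command --moves '[-1, -2, -1, 0, 0, 0, 0, -1, 0, 0, 0, 0, 0, 0, -1, 0, 0, 0, 0, 0, 0, -1, 0, 0, 0, 0, 0, 0, -1, 0, 0, 0, 0, 0, 0, -1, 0, 0, 0, 0, 0, 0, -1, 0, 0, 0, 0, 0, 0, -1, 0, 0, 0, 0, 0, 0]'

```text
clock: 10.1
tcp_pos: [0.432, -0.3066, 0.167]
orientation: [-0.0, 0.652, 0.758, -0.0]
wrist_force: [-0.0, 0.8, -0.2]
finger_gap: 0.0002
grip_force: 0.0
```

Request:
arm_command --moves '[-1, 0, 0, 0, 0, 0, 0, -1, 0, 0, 0, 0, 0, 0, -1, 0, 0, 0, 0, 0, 0, -1, 0, 0, 0, 0, 0, 0, -1, 0, 0, 0, 0, 0, 0, -1, 0, 0, 0, 0, 0, 0, -1, 0, 0, 0, 0, 0, 0, -1, 0, 0, 0, 0, 0, 0]'

```text
clock: 11.1
tcp_pos: [0.432, -0.3066, 0.167]
orientation: [0.0, 0.652, 0.758, -0.0]
wrist_force: [-0.0, -0.5, 0.0]
finger_gap: 0.0002
grip_force: 0.0
```

Request:
arm_command --moves '[-1, 0, 0, 0, 0, 0, 0, -1, 0, 0, 0, 0, 0, 0, -1, 0, 0, -30, 0, 0, 0, -1, 0, 0, -50, 0, 0, 0, -1, 0, 0, -50, 0, 0, 0, -1, 0, 0, -50, 0, 0, 0, -1, 0, 0, -20, 0, 0, 0, -1, 0, 0, 0, 0, 0, 0]'

```text
clock: 12.1
tcp_pos: [0.4326, -0.3072, 0.3687]
orientation: [0.002, 0.652, 0.758, -0.0]
wrist_force: [-0.3, -0.1, -0.4]
finger_gap: 0.0
grip_force: 0.0
```

Run:
```python
from rel import *
rel([(.643,.005,.365)])
```

```text
12.1 tcp [ 0.4326 -0.3072  0.3687] j [-0.77  0.22  0.21  1.56 -0.    0.65] F [-0.3 -0.1 -0.4] tilt [ 0.003 -0.003 -1.   ] gap 2.1002236769127375e-05
(0.643, 0.005, 0.365) delta mm [277.  255.    3.4] rows 6.274510049098358
```

Request:
arm_command --moves '[-1, 39, 36, 0, 0, 0, 0, -1, 39, 36, 0, 0, 0, 0, -1, 39, 36, 0, 0, 0, 0, -1, 40, 36, 0, 0, 0, 0, -1, 40, 37, 0, 0, 0, 0, -1, 40, 37, 0, 0, 0, 0, -1, 40, 37, 0, 0, 0, 0, -1, 0, 0, 0, 0, 0, 0]'

```text
clock: 13.1
tcp_pos: [0.6435, 0.009, 0.3633]
orientation: [-0.002, 0.65, 0.76, -0.001]
wrist_force: [-0.5, -0.4, -0.4]
finger_gap: 0.0003
grip_force: 0.0
```

Run:
```python
from rel import *
from scipy.optimize import least_squares
p,d,w=cloud("wrist"); cv2.imwrite("pics/wr3.png",p)
m=(np.hypot(w[...,0]-.643,w[...,1]-.005)<.05)&(abs(w[...,2]-.057)<.005); x=w[m]
print(m.sum(),least_squares(lambda c:np.hypot(x[:,0]-c[0],x[:,1]-c[1])-.029,[.643,.008],loss="soft_l1",f_scale=.002).x)
rel([(.643,.005,.118)])
```

```text
635 [0.64341167 0.00296933]
13.15 tcp [0.6427 0.0073 0.364 ] j [-0.11  0.47  0.56  1.66 -0.    1.3 ] F [ 0.5 -0.7  0.2] tilt [-0.004  0.    -1.   ] gap 0.00016202419249954322
(0.643, 0.005, 0.118) delta mm [ -2.5   1.  246. ] rows 4.1002702748085555
```

View pics/wr3.png

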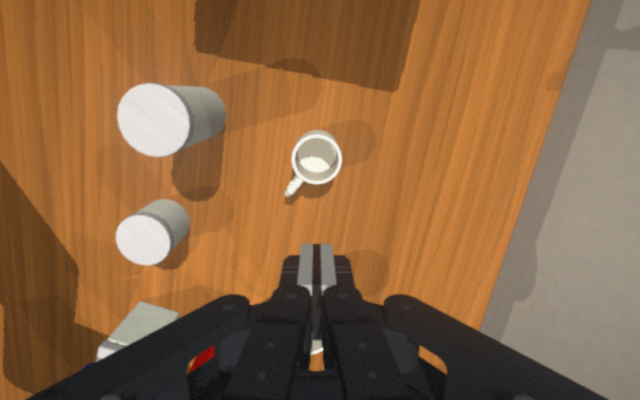

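The wrist view shows the espresso cup at (317,160) directly under the tool and the tall tin 0.16 m away. I'll go down to TCP z of about 0.12.

Request:
arm_command --moves '[-1, -3, 1, 40, 0, 0, 0, -1, 0, 0, 55, 0, 0, 0, -1, 0, 0, 55, 0, 0, 0, -1, 0, 0, 50, 0, 0, 0, -1, 0, 0, 30, 0, 0, 0, -1, 0, 0, 12, 0, 0, 0, -1, 0, 0, 0, 0, 0, 0, -1, 0, 0, 0, 0, 0, 0]'

```text
clock: 14.15
tcp_pos: [0.6449, 0.0022, 0.1268]
orientation: [0.001, 0.652, 0.758, 0.001]
wrist_force: [-0.5, 0.3, 0.6]
finger_gap: 0.0
grip_force: 0.0
```

Request:
arm_command --moves '[-1, 0, 0, 0, 0, 0, 0, -1, 0, 0, 0, 0, 0, 0, -1, 0, 0, 0, 0, 0, 0, -1, 0, 0, 0, 0, 0, 0, -1, 0, 0, 0, 0, 0, 0, -1, 0, 0, 0, 0, 0, 0, -1, 0, 0, 0, 0, 0, 0, -1, 0, 0, 0, 0, 0, 0]'

```text
clock: 15.15
tcp_pos: [0.6439, 0.0028, 0.1249]
orientation: [0.0, 0.652, 0.758, -0.0]
wrist_force: [-0.3, -0.5, -0.6]
finger_gap: -0.0002
grip_force: 0.0
```

Request:
arm_command --moves '[-1, 0, 0, 0, 0, 0, 0, -1, 0, 0, 0, 0, 0, 0, -1, 0, 0, 0, 0, 0, 0, -1, 0, 0, 0, 0, 0, 0, -1, 0, 0, 0, 0, 0, 0, -1, 0, 0, 0, 0, 0, 0, -1, 0, 0, 0, 0, 0, 0, -1, 0, 0, 0, 0, 0, 0]'

```text
clock: 16.15
tcp_pos: [0.6439, 0.0027, 0.125]
orientation: [0.0, 0.652, 0.758, -0.0]
wrist_force: [-0.3, 0.5, -0.1]
finger_gap: 0.0001
grip_force: 0.0
```

Run:
```python
from rel import *
p,d,w=cloud("scene"); cv2.imwrite("pics/sc9.png",p)
m=np.hypot(w[...,0]-.542,w[...,1]-.316)<.01
print("btn",np.nanmedian(w[m],0))
rel([(.643,.004,.12)])
```

```text
btn [0.54214022 0.31580094 0.25723374]
16.2 tcp [0.6439 0.0028 0.125 ] j [-0.12  0.5   0.02  1.09 -0.    1.3 ] F [0.1 0.4 0.1] tilt [-0. -0. -1.] gap 0.0001213272123054063
(0.643, 0.004, 0.12) delta mm [ 1.4 -0.7  5. ] rows 0.08660183344196085
```

View pics/sc9.png

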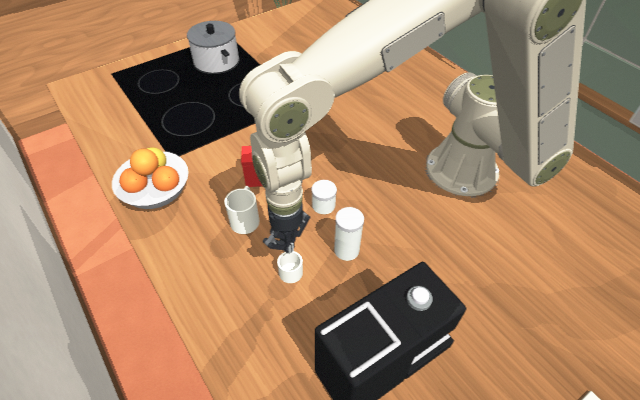

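The scene shows the fingertips above the espresso cup at (290,258), with the other tins and cups standing. The button is up, so I hand in.

```bash
python3 -c "from workcell import *; print(hand_in())"
```

```text
the job is handed in; nothing more can be done
None
```

I pressed the button to its stop and it came back up, pointed at the square tin and then the espresso cup for at least two seconds each, and handed in at about 16 s, still pointing at the cup; no result came back.

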